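Open the locked praline case with the release key

TASK

The praline sample case on the shop counter is locked. Take the release key (square handle) out of the tool rack, put its shank down through the slot in the case's steel top, feel for the hidden latch tab that lies somewhere along the slot and press it gently with the key until the drawer springs open, then hang the key back upright in the same hole of the rack. Leave everything else alone.

Things in the scene. Friction and masses are not known exactly. Their poses are not given: they have to be found in the camera images.
- key: Release key, about 80 g, loose, hanging upright in a rack hole: dark wooden square handle 20 x 20 mm, 55 mm high (z 0 to +55), and a round steel shank, 8 mm diameter, 60 mm long, down to z = -60 mm, its last 3 mm tapering to 5 mm. Origin: on the shank's axis at the handle's underside, which rests on the rack's plate; z up, x and y square to the handle's faces.
- key_tip (a point): Centre of the flat end of the key's shank, 60 mm below the key's origin.
- rack: Fixed wooden rack, 70 mm (x) by 180 mm (y), 85 mm high: an 8 mm top plate on two end boards, open below, with three 14 mm holes at y = -55, 0 and +55 mm, x = 0. Origin: centre of its underside on the counter; z up. One hole holds the key, the others the fork and the awl, in varying order.
- fork: Dipping fork hanging in the rack: round wooden handle 23 mm diameter and 55 mm high, two-pronged. Not to be moved. Origin at the handle's underside.
- awl: Round-handled awl hanging in the rack: handle 23 mm diameter and 62 mm high. Not to be moved. Origin at the handle's underside.
- case: Fixed sample case 220 (x) by 200 (y) mm, 100 mm high; the rear of its top is a steel deck 5 mm thick with the slot, the front is clear over the pralines. The drawer fills its front (-x) face and pops out 60 mm to -x. Origin: centre of its underside; z up. Case and latch are damaged by more than 20 N from the key; the robot itself should not push on the case.
- slot (a point): Centre of the slot at the deck's top surface, 100 mm above the counter. Slot 12 mm wide (x), 60 mm long (y); axes as the case. Under it, 24 mm below the deck's top, a stiff steel ledge (gives 1 mm per 6 N) closes it except for one window 15 mm long (y). The sprung latch tab, 8 mm long (y) and as wide as the slot, stands in the window's middle, its top 18 mm below the deck's top.
- drawer_front (a point): Centre of the drawer's outer front, plain wood, 188 mm wide (y), 82 mm high. Latch: tab and window lie together at an unknown place along the slot, the tab's centre up to 24 mm either way from the slot's centre. Only with the key's axis within about 4 mm of the tab's centre does its tip pass the ledge; otherwise the ledge stops it 24 mm down.
- drawer (a joint): How far the drawer is out, m: 0 locked, 0.06 fully sprung open. Pressed straight down the tab gives from about 2.5 N, needs up to about 8 N, frees the drawer after 8 mm (tip 26 mm below the deck's top) and meets a hard stop after 12 mm. Then a spring of 2 to 5 N drives the drawer out in about 0.5 s; keep the tab down until it moves.
- jar: Closed praline jar, 72 mm diameter, 110 mm high, a bystander. Origin centre of its underside.
- bowl: White ceramic bowl, 110 mm diameter, 45 mm high, a bystander. Origin centre of its underside.
- giftbox: Cardboard gift box 100 x 130 x 45 mm, a bystander. Origin centre of its underside.
- tin: Aluminium tin 64 mm diameter, 55 mm high, a bystander. Origin centre of its underside.
- cardstack: Stack of paper cards 60 x 90 x 30 mm, a bystander. Origin centre of its underside.

How it is judged (in metres and radians):
On the way, in this order (a step that is already met when the one before it is completed fails the run):
1. the key is lifted out of the rack: its origin has risen more than 60 mm above where it hung (height (world z) of key above 0.145 m), for 0.1 s.
2. the drawer has sprung out more than 15 mm while the key's tip is still down in the slot (value of joint drawer above 0.015 m and z of key_tip in the frame of slot below -0.012 m and horizontal distance between key_tip and slot below 0.035 m), for 0.04 s.
At the end, for the whole second after the job is handed in: The drawer stands more than 50 mm open; the key hangs at rest in the hole it came from, its origin within 9 mm of where it was, upright within 0.12 rad (value of joint drawer above 0.05 m and distance of key from where it was at the start of the episode below 0.009 m and angle between key's own z axis and vertical below 0.12 rad and linear speed of key below 0.02 m/s); the robot touches nothing.
It fails at once if the key presses on the case or its latch with more than 20 N (contact force between key and case above 20 N).
It fails at once if the robot itself pushes on the case or its drawer (more than 5 N) (contact force between any of the arm, the fingers and case above 5 N).
It fails at once if the fork, awl, jar, bowl, gift box, tin or card stack is moved more than 15 mm (distance of any of fork, awl, jar, bowl, giftbox, tin, cardstack from where it was at the start of the episode above 0.015 m).
It also fails if it takes over 72 s, if anything falls off the work surface, if the arm or the gripper's body presses on something with over 40 N, if the wrist force passes 120 N, or if a joint passes its speed limit or range.

ROBOT

A 7-joint arm with a two-finger parallel gripper is mounted at the origin on the work surface. World frame = base frame: x ahead of the robot, y to its left, z up, the work surface at z = 0. Lengths are in m, angles in degrees, forces in N, time in s.
With the tool pointing down it reaches from about 0.4 to 0.85 m from the base axis. Payload 4.4 kg.
Tool frame: the origin (TCP) lies midway between the tips of the shut fingers; the grasp point (between the pads) lies 19 mm behind it; y points along the fingers, z is the direction in which the jaws open and shut, and the axes are right-handed (so a half turn about y gives the same grasp; the last joint's range is limited). The gripper opens to 94 mm and grips with 3 to 60 N. Pads are 16 mm wide; open, the fingers measure 119 mm over their backs; the gripper's body (75 mm by 177 mm) begins 78 mm behind the grasp point.
Start: joints at [-72.525, 36.005, 2.206, 86.941, -1.547, 57.084, -1.146], TCP at [0.236, 0.606, 0.205] pointing down, gripper open.
Joint ranges: [-175.42, 175.42], [-21.48, 121.26], [-71.46, 75.88], [10.55, 141.38], [-63.04, 243.04], [13.31, 113.54], [-168.57, 168.57]. Speed limits (degrees/s): [147.25, 147.25, 180, 180, 180, 180, 180].

INTERFACE

Orientations are given as a 3x3 rotation matrix whose columns are the frame's x, y, z axes.
In Python, from workcell import arm, imaging gives the robot as it stands. The module is installed in compiled form; this text tells all that it offers.
- The arm moves only by the shell command python3 -m handwheel 'ROWS' [OPENING] [FORCE]. ROWS is text: rows parted by semicolons, each of 6 numbers parted by spaces: the shift along the tool's x, y, z in cm, then the turn, a rotation vector about the tool's x, y, z in rad. In form: tx ty tz wx wy wz; .... A call has 1 to 12 rows; each row is the pose to reach, as a shift and turn from the pose commanded when the call began, along the tool's axes at that moment; what a row does not reach only later rows make up. A row lasts 1/10 s, in which the tool goes at most 50 mm and 8.59 degrees, less where a joint would pass 70% of its speed; a pose out of reach is approached as far as the arm can. A call with a gripper value outside its range is refused whole. OPENING is the opening, from 0 (shut) to 1 (fully open), set as the call begins (- or left out, the last holds). The fingers move at their own pace and stop on an object; FORCE is the grip in N (left out, the last holds). Time passes only in rows, so rows that repeat a pose let the fingers close. It gives the time, the measured TCP pose, the force and the opening at its end, in the units of the state.
- arm.read_state(): the state, without advancing time (a new reading comes with each control period).
- imaging.snapshot(name): name is "scene" or "top"; returns (picture, depth): 400x640x3 uint8, red, green, blue; 400x640 float32, m along the optical axis (not along the pixel's ray), 0 where there is no reading.
- imaging.calibration(name): a dict with "vfov" (degrees; the focal length in pixels is half the picture's height over the tangent of half this angle, whatever the lens; pixels are square), "cx", "cy" (the principal point, pixels), "k1" (the pictures are not rectified: a ray, as slopes to the right and down, at radius r is drawn at 1 + k1 r^2 times it, then the intrinsics apply), "extrinsics" (4x4, takes a point from camera to world coordinates). Camera axes: x right, y up, looking along -z (the intrinsics and any distortion apply to the point x, -y, -z); pixel columns grow to the right and rows downward; lengths in m; the calibration is good to about 2 mm. A picture is of the moment at which its call begins. calibration takes no time and is no camera call.
- arm.job_done(): hands the job in, once; it reports no verdict.
The state is a dict: "t": time; "joint_pos": joint angles; "joint_velocities": joint speeds; "tau": joint torques, N m; "ee_pos": TCP position; "eef_rot": TCP orientation; "wrist_force": force on the tool from outside, world axes, zero at the start; "torque": the same for the moment, N m; "width": finger opening in m.
Only numpy, scipy, OpenCV 4.12 (cv2) and the standard library are available. Lean on these libraries where they do the work, as an engineer would, in place of code of your own. Each camera call takes 0.05 s, during which the arm holds its last target.

## Working session

There is one attempt and no reset: what is moved stays moved. The work goes in short steps, Python scripts to look and compute and a shell command to move; the robot and the scene stay as the last step left them, time stands still between calls to the robot, and variables do not carry over. Pictures are saved under pics/ and viewed, and the job is handed in when it is done.

```bash
mkdir -p pics; cat > h.py <<'E'
import numpy as np,cv2
from workcell import arm,imaging
def ray(c,u,v):
    f=200/np.tan(np.radians(c['vfov'])/2)
    K=np.array([[f,0,c['cx']],[0,f,c['cy']],[0,0,1.]])
    p=cv2.undistortPointsIter(np.array([[[u,v]]],float),K,np.array([c['k1'],0,0,0.]),None,None,(3,50,1e-10))[0,0]
    return np.array([p[0],-p[1],-1.])
def at_depth(c,u,v,d):
    E=np.array(c['extrinsics']);return E[:3,:3]@(ray(c,u,v)*d)+E[:3,3]
def at_z(c,u,v,z):
    E=np.array(c['extrinsics']);r=E[:3,:3]@ray(c,u,v);o=E[:3,3];return o+r*(z-o[2])/r[2]
def proj(c,P):
    E=np.array(c['extrinsics']);p=E[:3,:3].T@(np.array(P)-E[:3,3]);x=p[0]/-p[2];y=-p[1]/-p[2]
    f=200/np.tan(np.radians(c['vfov'])/2);s=1+c['k1']*(x*x+y*y);return np.array([c['cx']+f*x*s,c['cy']+f*y*s])
E
python3 - <<'E'
from h import *
np.set_printoptions(precision=4,suppress=True)
s=arm.read_state();print(s)
for n in('scene','top'):
    c=imaging.calibration(n);print(c)
    p,d=imaging.snapshot(n);np.savez('pics/%s0.npz'%n,p=p,d=d);cv2.imwrite('pics/%s0.png'%n,p[:,:,::-1])
E
```

```text
{'t': 0.0, 'joint_pos': array([-72.5238,  36.0553,   2.2026,  86.9941,  -1.5446,  57.0835,
        -1.1461]), 'joint_velocities': array([-0.0192, -0.1027, -0.0069, -0.0459, -0.0457,  0.0086,  0.0077]), 'tau': array([ -0.0001, -54.9736,   1.1434, -18.6633,  -0.0523,   0.0239,
         0.0002]), 'ee_pos': array([0.2353, 0.6052, 0.2046]), 'eef_rot': array([[ 0.932 , -0.0006,  0.3624],
       [-0.3624, -0.0017,  0.932 ],
       [ 0.0001, -1.    , -0.0018]]), 'wrist_force': array([ 0.3736,  0.8545, -0.1041]), 'torque': array([0.0565, 0.0161, 0.0242]), 'width': 0.09411050410389882}
{'vfov': 51.63910150533982, 'cx': 324.58717202683044, 'cy': 202.69082697298637, 'k1': -0.02399347384065993, 'extrinsics': array([[ 0.873 , -0.2984,  0.3858,  0.9678],
       [ 0.4877,  0.5315, -0.6925, -0.7142],
       [ 0.0016,  0.7927,  0.6096,  0.7488],
       [ 0.    ,  0.    ,  0.    ,  1.    ]])}
{'vfov': 52.48474325069797, 'cx': 320.72877774897324, 'cy': 197.63262683915772, 'k1': 0.022279074222884658, 'extrinsics': array([[ 0.0084,  0.982 , -0.1887,  0.3012],
       [-0.9999,  0.0105,  0.01  ,  0.0691],
       [ 0.0118,  0.1886,  0.982 ,  1.2712],
       [ 0.    ,  0.    ,  0.    ,  1.    ]])}
```

View pics/scene0.png

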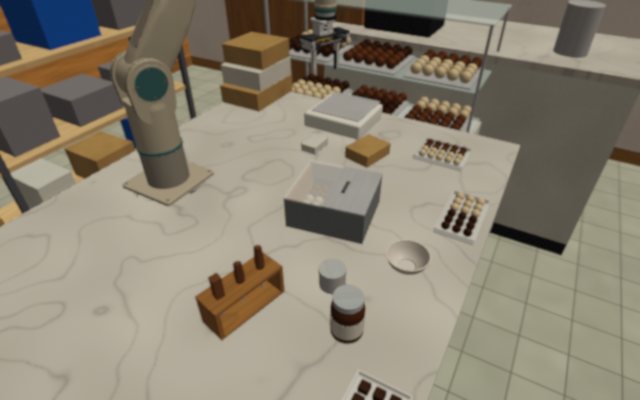

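View pics/top0.png

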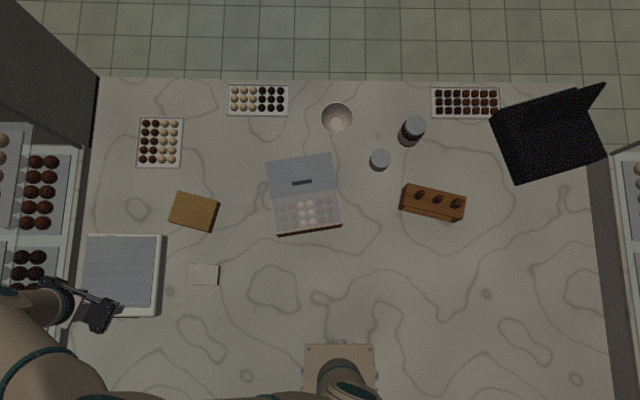

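Scene: rack at about (240,290) with three handles, case at (335,200) with its slot at (347,187). Top: rack at (433,202), case at (303,195), slot at (302,183). I'll enlarge both.

```bash
python3 - <<'E'
from h import *
def crop(n,x0,y0,w,h,k,o):
    p=np.load('pics/%s0.npz'%n)['p'];a=p[y0:y0+h,x0:x0+w,::-1]
    a=cv2.resize(a,None,fx=k,fy=k,interpolation=cv2.INTER_CUBIC);a=cv2.convertScaleAbs(a,alpha=1.6)
    cv2.imwrite('pics/'+o,a)
crop('top',390,170,90,60,8,'c_top_rack.png')
crop('scene',190,235,105,100,6,'c_sc_rack.png')
crop('top',255,140,100,100,6,'c_top_case.png')
crop('scene',280,155,110,85,7,'c_sc_case.png')
E
```

```text
(no output)
```

View pics/c_top_rack.png

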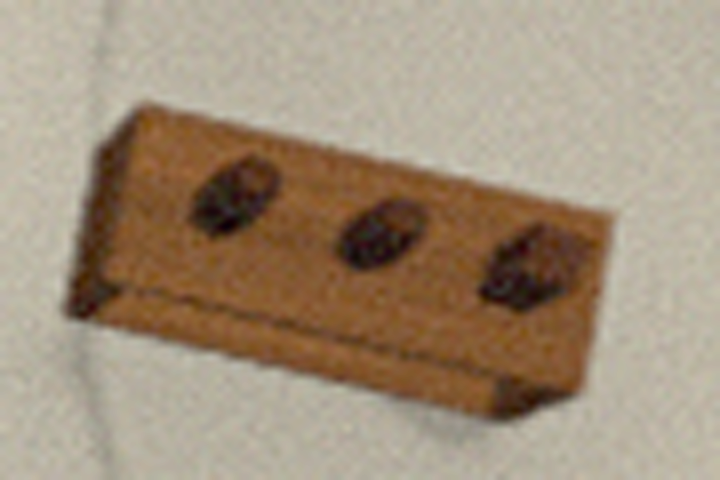

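View pics/c_sc_rack.png

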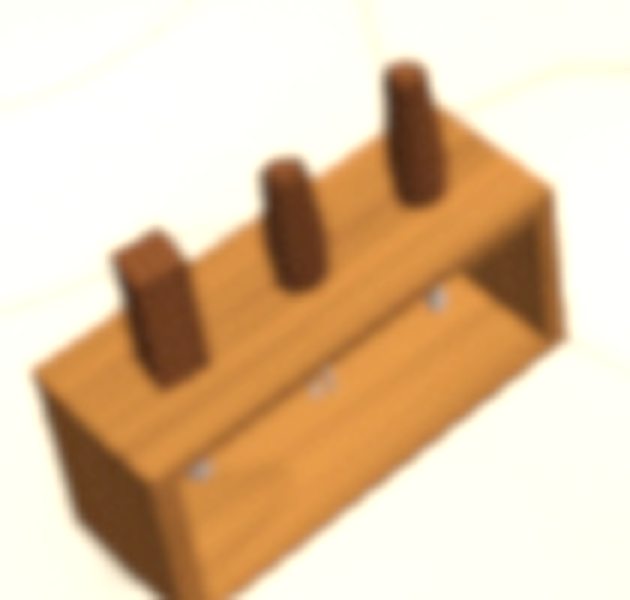

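View pics/c_top_case.png

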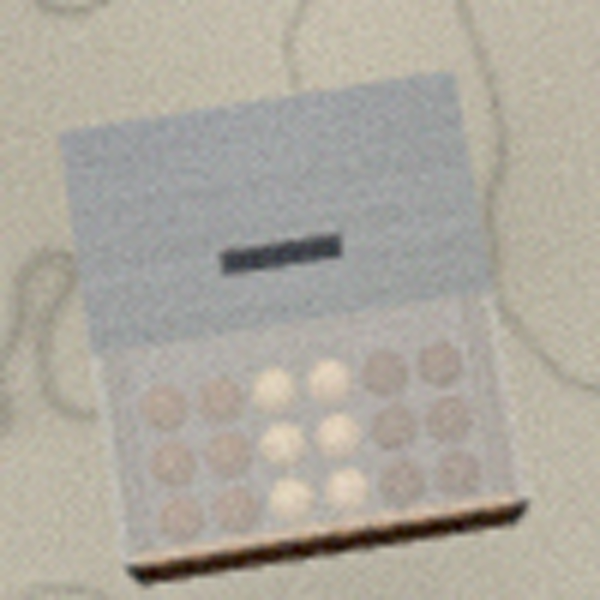

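View pics/c_sc_case.png

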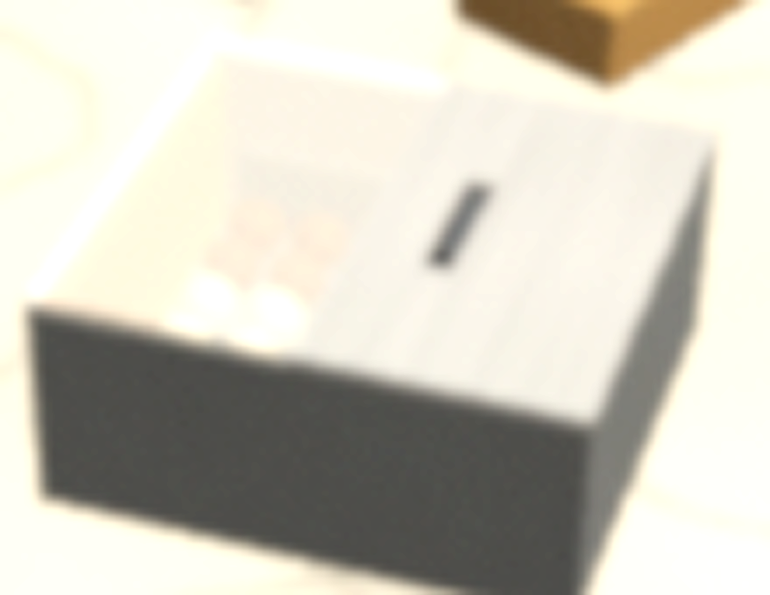

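```bash
cat > fit.py <<'E'
from h import *
from scipy.optimize import least_squares
np.set_printoptions(precision=4,suppress=True)
C={n:imaging.calibration(n) for n in('scene','top')}
def px(X,Y,x0,y0,k): return np.array([x0+(X+.5)/k-.5,y0+(Y+.5)/k-.5])
def T(q,P):
    c,s=np.cos(q[2]),np.sin(q[2]);return np.array([q[0]+c*P[0]-s*P[1],q[1]+s*P[0]+c*P[1],P[2]])
def fit(obs,q0,name):
    f=lambda q:np.concatenate([proj(C[n],T(q,P))-u for n,P,u in obs])
    r=least_squares(f,q0,loss='soft_l1');print(name,r.x[:2],np.degrees(r.x[2]));print(r.fun.reshape(-1,2).round(1).tolist());return r.x
tr=lambda X,Y:px(X,Y,390,170,8); sr=lambda X,Y:px(X,Y,190,235,6)
tc=lambda X,Y:px(X,Y,255,140,6); sc=lambda X,Y:px(X,Y,280,155,7)
h=.085
for o in(0,):
  rack=fit([('top',(.035,.09,h),tr(140,103)),('top',(.035,-.09,h),tr(613,212)),('top',(-.035,-.09,h),tr(583,393)),('top',(-.035,.09,h),tr(108,285)),
   ('scene',(.035,.09,h),sr(550,187)),('scene',(-.035,.09,h),sr(440,108)),('scene',(.035,-.09,h),sr(155,483)),('scene',(-.035,-.09,h),sr(35,372))],[.5,-.2,0],'rack')
for z in(0.085,.14): print('key hole', T(rack,(0,-.055,z)),'top px',proj(C['top'],T(rack,(0,-.055,z))),'scene',proj(C['scene'],T(rack,(0,-.055,z))))
case=fit([('top',(.11,.1,.1),tc(60,132)),('top',(.11,-.1,.1),tc(455,72)),('top',(-.11,-.1,.1),tc(525,505)),('top',(-.11,.1,.1),tc(130,568)),
   ('scene',(-.11,-.1,.1),sc(30,308)),('scene',(.11,-.1,.1),sc(593,428)),('scene',(.11,.1,.1),sc(713,140)),('scene',(-.11,.1,.1),sc(215,45))],[.5,.1,0],'case')
# slot corners
st=[at_z(C['top'],*tc(X,Y),.1) for X,Y in((221,250),(339,234),(342,257),(223,274))]
ss=[at_z(C['scene'],*sc(X,Y),.1) for X,Y in((473,183),(494,187),(449,266),(430,262))]
print('slot top',np.mean(st,0),st,'scene',np.mean(ss,0),ss)
E
python3 fit.py
```

```text
rack [ 0.5243 -0.2829] -12.951340023926605
[[0.4, -0.1], [0.5, 0.1], [0.3, 0.1], [-0.2, -0.5], [1.7, -0.2], [-1.0, -2.0], [0.2, 0.3], [-0.4, -0.3]]
key hole [ 0.512  -0.3365  0.085 ] top px [453.0464 204.6606] scene [219.4378 295.4353]
key hole [ 0.512  -0.3365  0.14  ] top px [459.4961 201.3372] scene [215.0888 277.0734]
case [0.5426 0.1065] 10.02765710471527
[[0.5, 0.1], [0.7, -0.3], [1.9, -0.7], [-0.4, 0.1], [-0.8, -1.0], [0.3, -0.6], [1.1, -1.5], [-0.2, -1.4]]
slot top [0.5731 0.1145 0.1   ] [array([0.5747, 0.1443, 0.1   ]), array([0.5834, 0.0862, 0.1   ]), array([0.5718, 0.0846, 0.1   ]), array([0.5625, 0.1431, 0.1   ])] scene [0.5718 0.1136 0.1   ] [array([0.563 , 0.1406, 0.1   ]), array([0.5715, 0.1421, 0.1   ]), array([0.5801, 0.0864, 0.1   ]), array([0.5726, 0.0851, 0.1   ])]
```

```bash
cat > go.py <<'E'
# usage: go.py x y z yawdeg(of tool z axis) : shift/turn from current measured pose to a tool-down target
from h import *
from scipy.spatial.transform import Rotation as R
import sys
x,y,z,a=map(float,sys.argv[1:5]);a=np.radians(a)
s=arm.read_state();M=np.array(s['eef_rot'])
zt=np.array([np.cos(a),np.sin(a),0]);yt=np.array([0,0,-1.]);Rt=np.c_[np.cross(yt,zt),yt,zt]
print('t',s['t'],'pos',np.round(s['ee_pos'],4),'yaw',np.degrees(np.arctan2(M[1,2],M[0,2])).round(2),'tilt',M[2].round(4),'F',np.round(s['wrist_force'],2),'w',round(s['width'],4))
print('shift cm',(100*M.T@(np.array([x,y,z])-s['ee_pos'])).round(2),'turn',R.from_matrix(M.T@Rt).as_rotvec().round(4))
E
cat > ov.py <<'E'
from fit import *
import itertools
for n,(x0,y0,w,h_,k) in {'top':(435,180,40,40,12),'scene':(195,260,50,60,9)}.items():
    p=np.load('pics/%s0.npz'%n)['p'];
    a=cv2.convertScaleAbs(cv2.resize(p[y0:y0+h_,x0:x0+w,::-1],None,fx=k,fy=k,interpolation=cv2.INTER_CUBIC),alpha=1.8)
    kc=T(rack,(0,-.055,0)); q=(kc[0],kc[1],rack[2])
    f=lambda P:tuple(int(v) for v in ((proj(C[n],T(q,P))-[x0,y0]+.5)*k-.5))
    V=[(sx*.01,sy*.01,z) for z in(.085,.14) for sx,sy in((-1,-1),(1,-1),(1,1),(-1,1))]
    for i,j in((0,1),(1,2),(2,3),(3,0),(4,5),(5,6),(6,7),(7,4),(0,4),(1,5),(2,6),(3,7)): cv2.line(a,f(V[i]),f(V[j]),(0,255,0),1)
    cv2.imwrite('pics/ov_%s.png'%n,a)
E
python3 ov.py >/dev/null; python3 -c "
import cv2,numpy as np
a=cv2.imread('pics/ov_top.png');b=cv2.imread('pics/ov_scene.png');h=max(len(a),len(b))
f=lambda m:np.vstack([m,np.zeros((h-len(m),m.shape[1],3),np.uint8)]);o=np.hstack([f(a),f(b)])
cv2.imwrite('pics/ov.png',cv2.resize(o,None,fx=.8,fy=.8))"
python3 go.py .5 .15 .26 30
```

```text
t 0.1 pos [0.2353 0.6053 0.2047] yaw 68.75 tilt [ 0.     -1.     -0.0016] F [-0.12  0.32 -0.44] w 0.094
shift cm [ 41.17  -5.48 -32.85] turn [1.500e-03 6.764e-01 6.000e-04]
```

View pics/ov.png

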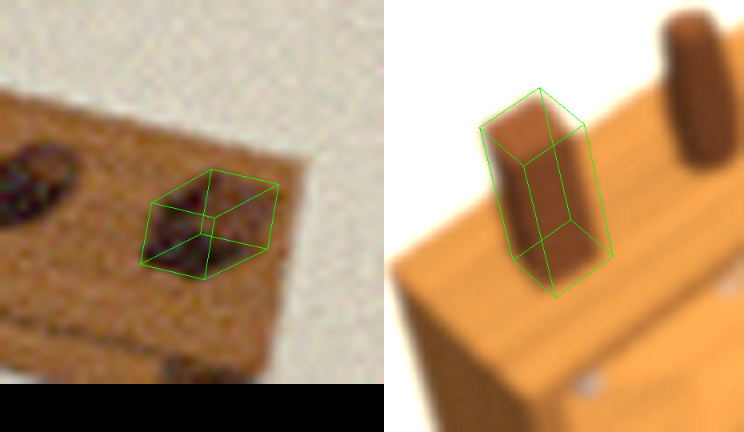

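The overlay fits both views (top: key handle at ~(455,203); scene: ~(217,286)); the key is the −y end hole, square with the rack. I'll move via the middle.

```bash
python3 -m handwheel '0 -5.5 0 0 0 0; 41 -5.5 -33 0 0.676 0; 41 -5.5 -33 0 0.676 0; 41 -5.5 -33 0 0.676 0; 41 -5.5 -33 0 0.676 0; 41 -5.5 -33 0 0.676 0; 41 -5.5 -33 0 0.676 0; 41 -5.5 -33 0 0.676 0; 41 -5.5 -33 0 0.676 0; 41 -5.5 -33 0 0.676 0; 41 -5.5 -33 0 0.676 0; 41 -5.5 -33 0 0.676 0'; python3 go.py .512 -.3365 .23 -13
```

```text
t: 1.3
ee_pos: [0.4997, 0.1448, 0.2605]
eef_rot: [[0.496, 0.001, 0.869], [-0.869, -0.002, 0.496], [0.002, -1.0, -0.0]]
wrist_force: [0.6, 0.4, 0.5]
width: 0.0942
t 1.3 pos [0.4997 0.1448 0.2605] yaw 29.71 tilt [ 2.1e-03 -1.0e+00 -3.0e-04] F [0.62 0.43 0.49] w 0.0942
shift cm [ 42.4    3.15 -22.78] turn [-5.000e-04  7.455e-01  2.100e-03]
```

```bash
python3 -m handwheel '42.4 0 -22.8 0 0.746 0; 42.4 0 -22.8 0 0.746 0; 42.4 0 -22.8 0 0.746 0; 42.4 0 -22.8 0 0.746 0; 42.4 0 -22.8 0 0.746 0; 42.4 0 -22.8 0 0.746 0; 42.4 0 -22.8 0 0.746 0; 42.4 0 -22.8 0 0.746 0; 42.4 0 -22.8 0 0.746 0; 42.4 0 -22.8 0 0.746 0;42.4 0 -22.8 0 0.746 0;42.4 0 -22.8 0 0.746 0'; python3 - <<'E'
from h import *
for n in('scene','top'):
    p,d=imaging.snapshot(n);np.savez('pics/%s1.npz'%n,p=p,d=d)
    a=p[180:340,140:340,::-1] if n=='scene' else p[140:260,350:510,::-1]
    cv2.imwrite('pics/%s1.png'%n,cv2.convertScaleAbs(cv2.resize(a,None,fx=3.5,fy=3.5,interpolation=cv2.INTER_CUBIC),alpha=1.4))
E
python3 go.py .512 -.3365 .23 -13
```

```text
t: 2.5
ee_pos: [0.5123, -0.3315, 0.2597]
eef_rot: [[-0.222, -0.001, 0.975], [-0.975, 0.001, -0.222], [-0.001, -1.0, -0.001]]
wrist_force: [1.4, 0.7, -0.3]
width: 0.0938
t 2.6 pos [ 0.5131 -0.3296  0.26  ] yaw -12.61 tilt [-1.6e-03 -1.0e+00 -9.0e-04] F [ 0.85 -0.43  0.04] w 0.0939
shift cm [0.71 3.   0.04] turn [ 0.0009  0.0068 -0.0016]
```

View pics/scene1.png

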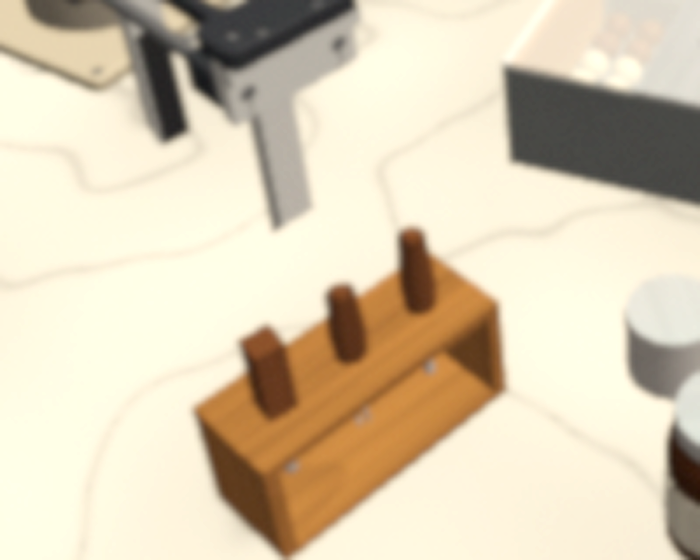

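View pics/top1.png

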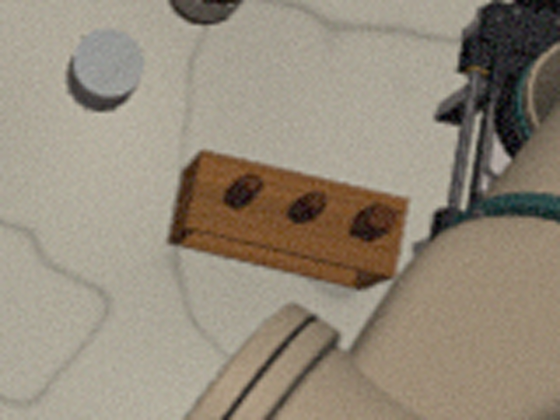

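The fingers stand above and beside the rack (scene finger tips at crop (290,222), (172,138)). I'll check them against the reported TCP.

```bash
python3 - <<'E'
from h import *
s=arm.read_state();M=np.array(s['eef_rot']);P=np.array(s['ee_pos']);c=imaging.calibration('scene');t=imaging.calibration('top')
for o in(-.047,0,.047):
    q=P+M[:,2]*o
    print(o,((proj(c,q)-[140,180]+.5)*3.5).round(0),((proj(t,q)-[350,140]+.5)*3.5).round(0))
print(((proj(c,[.512,-.3365,.14])-[140,180]+.5)*3.5).round(0))
E
```

```text
-0.047 [185. 134.] [423. 247.]
0 [238. 174.] [433. 185.]
0.047 [294. 216.] [443. 124.]
[265. 342.]
```

```bash
python3 -m handwheel '0.7 0 0 0 0.007 0; 0.7 0 0 0 0.007 0; 0.7 0 0 0 0.007 0;0.7 0 0 0 0.007 0;0.7 0 0 0 0.007 0' | head -2; python3 go.py .512 -.3365 .094 -13
```

```text
t: 3.1
ee_pos: [0.5114, -0.338, 0.2605]
t 3.1 pos [ 0.5114 -0.338   0.2605] yaw -13.1 tilt [-1.e-04 -1.e+00  1.e-04] F [-0.49  0.2  -0.3 ] w 0.0945
shift cm [-0.16 16.65  0.02] turn [-0.0001 -0.0017 -0.0001]
```

```bash
python3 -m handwheel '-0.1 3 0 0 0 0; -0.1 7 0 0 0 0; -0.1 11 0 0 0 0; -0.1 14 0 0 0 0; -0.1 16 0 0 0 0; -0.1 16.6 0 0 0 0; -0.1 16.6 0 0 0 0; -0.1 16.6 0 0 0 0; -0.1 16.6 0 0 0 0'; python3 go.py .512 -.3365 .094 -13;  python3 - <<'E'
from h import *
for n in('scene',):
    p,d=imaging.snapshot(n)
    a=p[180:340,140:340,::-1]
    cv2.imwrite('pics/%s2.png'%n,cv2.convertScaleAbs(cv2.resize(a,None,fx=3.5,fy=3.5,interpolation=cv2.INTER_CUBIC),alpha=1.4))
E
```

```text
t: 4.0
ee_pos: [0.5123, -0.338, 0.0959]
eef_rot: [[-0.227, 0.002, 0.974], [-0.974, -0.001, -0.227], [0.001, -1.0, 0.002]]
wrist_force: [0.8, 0.1, 0.4]
width: 0.0937
t 4.0 pos [ 0.5123 -0.338   0.0959] yaw -13.12 tilt [ 8.0e-04 -1.0e+00  2.4e-03] F [0.8  0.09 0.45] w 0.0937
shift cm [-0.14  0.19 -0.07] turn [-0.0024 -0.002   0.0008]
```

View pics/scene2.png

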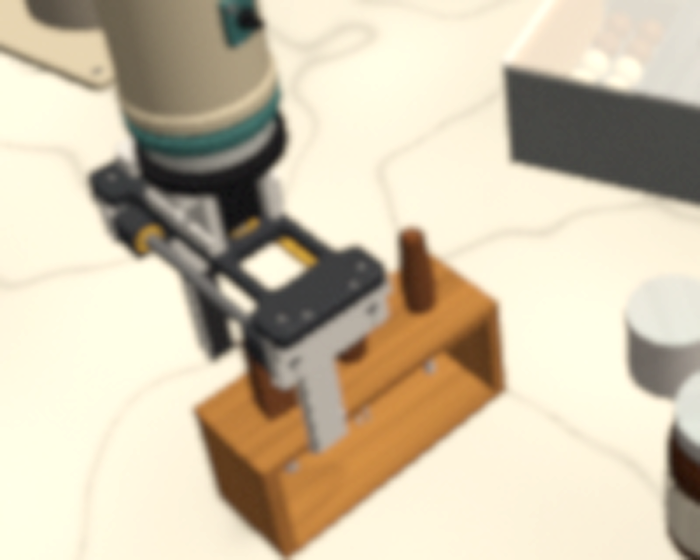

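The front finger (tip at crop (328,445)) straddles the key correctly. Closing.

```bash
python3 -m handwheel '-0.1 0 0 0 0 0; -0.1 0 0 0 0 0; -0.1 0 0 0 0 0; -0.1 0 0 0 0 0; -0.1 0 0 0 0 0; -0.1 0 0 0 0 0; -0.1 0 0 0 0 0;-0.1 0 0 0 0 0;-0.1 0 0 0 0 0;-0.1 0 0 0 0 0' 0.12 35; python3 go.py .512 -.3365 .094 -13
```

```text
t: 5.05
ee_pos: [0.5116, -0.3364, 0.0944]
eef_rot: [[-0.227, -0.0, 0.974], [-0.974, -0.0, -0.227], [0.0, -1.0, -0.0]]
wrist_force: [-0.7, 0.4, 0.0]
width: 0.0202
t 5.05 pos [ 0.5116 -0.3364  0.0944] yaw -13.13 tilt [ 1.e-04 -1.e+00 -2.e-04] F [-0.71  0.39  0.04] w 0.0202
shift cm [-0.    0.04  0.04] turn [ 0.0002 -0.0022  0.0001]
```

```bash
python3 -m handwheel '0 -1 0 0 0 0; 0 -3 0 0 0 0; 0 -5 0 0 0 0; 0 -7 0 0 0 0; 0 -9 0 0 0 0; 0 -11 0 0 0 0; 0 -13 0 0 0 0; 0 -15 0 0 0 0; 0 -16 0 0 0 0; 0 -16 0 0 0 0; 0 -16 0 0 0 0' 0; python3 go.py .573 .114 .25 10;  python3 - <<'E'
from h import *
for n in('scene',):
    p,d=imaging.snapshot(n)
    a=p[180:340,140:340,::-1]
    cv2.imwrite('pics/%s3.png'%n,cv2.convertScaleAbs(cv2.resize(a,None,fx=3.5,fy=3.5,interpolation=cv2.INTER_CUBIC),alpha=1.4))
E
```

```text
t: 6.15
ee_pos: [0.5114, -0.336, 0.254]
eef_rot: [[-0.227, -0.001, 0.974], [-0.974, 0.001, -0.227], [-0.0, -1.0, -0.001]]
wrist_force: [0.2, 0.2, -1.3]
width: 0.0198
t 6.15 pos [ 0.5114 -0.336   0.254 ] yaw -13.11 tilt [-5.e-04 -1.e+00 -7.e-04] F [ 0.2   0.18 -1.32] w 0.0198
shift cm [-45.22   0.42  -4.21] turn [ 0.0006 -0.4034 -0.0006]
```

View pics/scene3.png

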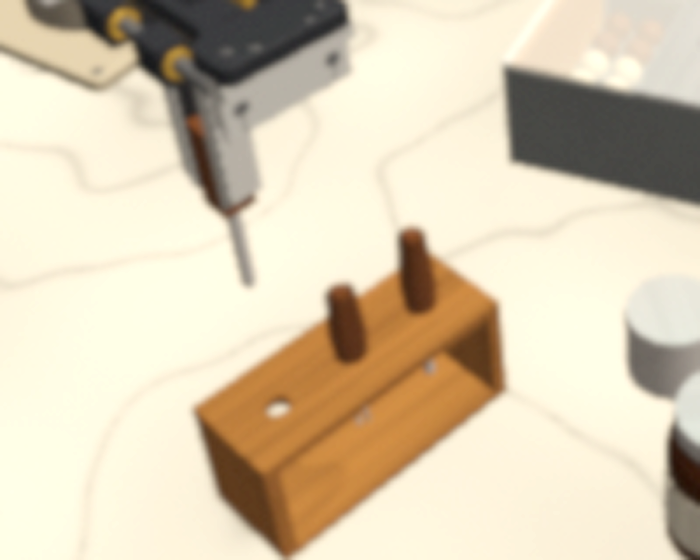

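The key is in the jaws, tip at crop (250,283); the empty hole is at crop (278,408). Next, over the slot.

```bash
python3 -m handwheel '-3 0 -0.3 0 0 0; -7 0 -0.6 0 -0.05 0; -11 0 -1 0 -0.1 0; -15 0 -1.4 0 -0.15 0; -19 0 -1.8 0 -0.2 0; -23 0 -2.1 0 -0.25 0; -27 0 -2.5 0 -0.3 0; -31 0 -2.9 0 -0.35 0; -35 0 -3.3 0 -0.4 0; -39 0 -3.6 0 -0.403 0; -42.5 0 -4 0 -0.403 0; -45.2 0 -4.2 0 -0.403 0' >/dev/null;  python3 -m handwheel '0 0 0 0 0 0; 0 0 0 0 0 0;0 0 0 0 0 0;0 0 0 0 0 0'; python3 go.py .573 .114 .25 10;  python3 - <<'E'
from h import *
for n in('scene','top'):
    p,d=imaging.snapshot(n);np.savez('pics/%s4.npz'%n,p=p,d=d)
    a=p[110:240,270:430,::-1] if n=='scene' else p[120:250,230:390,::-1]
    cv2.imwrite('pics/%s4.png'%n,cv2.convertScaleAbs(cv2.resize(a,None,fx=4.5,fy=4.5,interpolation=cv2.INTER_CUBIC),alpha=1.2))
E
```

```text
t: 7.8
ee_pos: [0.5733, 0.1116, 0.2544]
eef_rot: [[0.171, -0.0, 0.985], [-0.985, -0.001, 0.171], [0.001, -1.0, -0.001]]
wrist_force: [-0.2, -0.0, -1.0]
width: 0.0198
t 7.8 pos [0.5733 0.1116 0.2544] yaw 9.82 tilt [ 7.e-04 -1.e+00 -5.e-04] F [-0.18 -0.04 -0.99] w 0.0198
shift cm [-0.24  0.44  0.01] turn [ 0.0005 -0.0031  0.0007]
```

View pics/scene4.png

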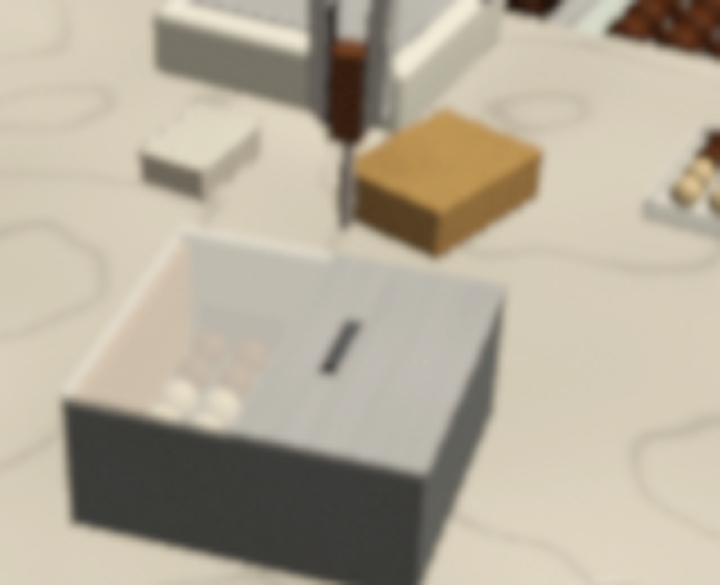

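View pics/top4.png

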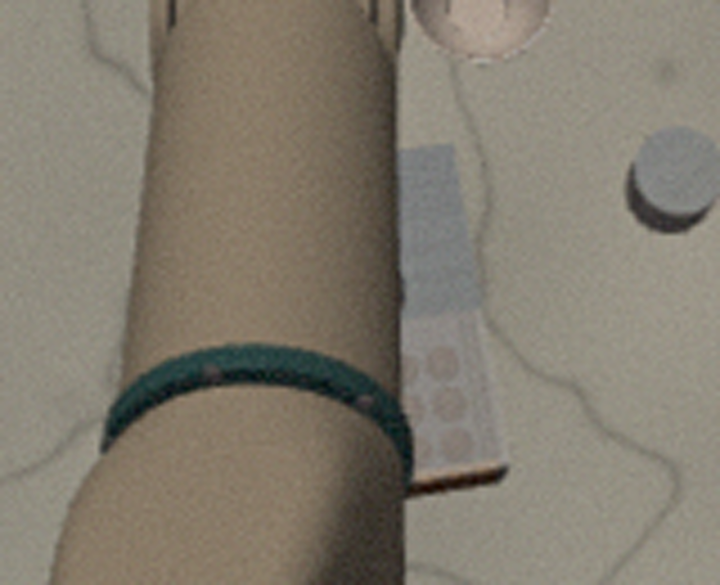

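```bash
python3 -m handwheel '-0.2 1.5 0 0 -0.003 0; -0.2 3.5 0 0 -0.003 0; -0.2 5.5 0 0 -0.003 0; -0.2 7 0 0 -0.003 0; -0.2 7.8 0 0 -0.003 0; -0.2 7.8 0 0 -0.003 0;-0.2 7.8 0 0 -0.003 0;-0.2 7.8 0 0 -0.003 0'; python3 go.py .573 .114 .25 10;  python3 - <<'E'
from h import *
for n in('scene',):
    p,d=imaging.snapshot(n);np.savez('pics/%s5.npz'%n,p=p,d=d)
    a=p[155:215,315:385,::-1]
    cv2.imwrite('pics/%s5.png'%n,cv2.convertScaleAbs(cv2.resize(a,None,fx=10,fy=10,interpolation=cv2.INTER_CUBIC),alpha=1.2))
c=imaging.calibration(n);P=np.array(arm.read_state()['ee_pos']);P[2]-=.0694
print(((proj(c,P)-[315,155]+.5)*10).round(0),[((proj(c,q)-[315,155]+.5)*10).round(0) for q in([.573,.114,.1],[P[0],P[1],.1])])
E
```

```text
t: 8.7
ee_pos: [0.5738, 0.1153, 0.1774]
eef_rot: [[0.176, 0.002, 0.984], [-0.984, 0.0, 0.176], [-0.0, -1.0, 0.002]]
wrist_force: [-0.5, 1.2, -1.0]
width: 0.02
t 8.7 pos [0.5738 0.1153 0.1774] yaw 10.13 tilt [-1.0e-04 -1.0e+00  1.7e-03] F [-0.51  1.15 -1.05] w 0.02
shift cm [ 0.11 -7.26 -0.09] turn [-0.0017  0.0023 -0.0001]
[321. 295.] [array([315., 321.]), array([320., 319.])]
```

View pics/scene5.png

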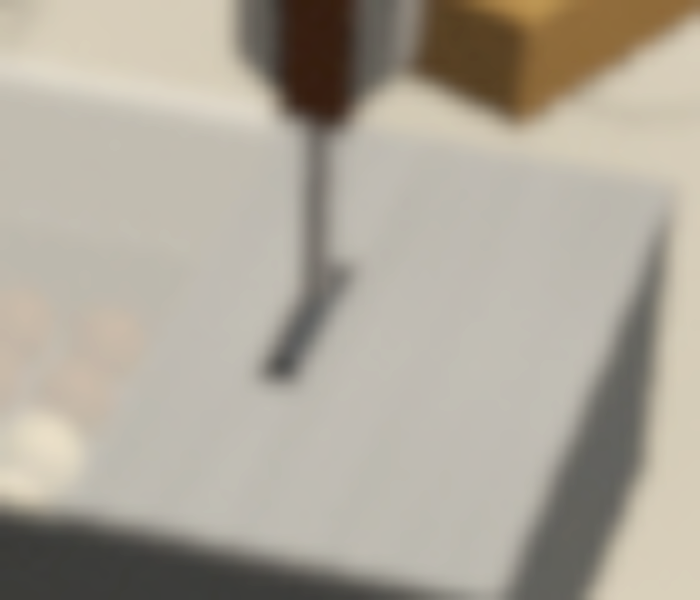

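Tip at crop (315,295) just above the slot, whose ends are (277,372) and (345,270). The key looks about 1 mm too far to +x. I'll correct that and lower gently.

```bash
python3 -m handwheel '0.1 0 -0.08 0 0 0; 0.1 0.4 -0.08 0 0 0; 0.1 0.6 -0.08 0 0 0; 0.1 0.8 -0.08 0 0 0; 0.1 0.9 -0.08 0 0 0;0.1 0.9 -0.08 0 0 0'; python3 -m handwheel '0 0.2 0 0 0 0; 0 0.2 0 0 0 0'; python3 -m handwheel '0 0.2 0 0 0 0; 0 0.4 0 0 0 0; 0 0.4 0 0 0 0'
```

```text
t: 9.35
ee_pos: [0.5723, 0.1142, 0.1672]
eef_rot: [[0.176, -0.0, 0.984], [-0.984, -0.0, 0.176], [0.0, -1.0, -0.0]]
wrist_force: [0.3, 0.8, 0.3]
width: 0.0205
t: 9.55
ee_pos: [0.5723, 0.1142, 0.1652]
eef_rot: [[0.176, -0.0, 0.984], [-0.984, -0.0, 0.176], [-0.0, -1.0, -0.0]]
wrist_force: [-0.8, 1.1, 0.1]
width: 0.0199
t: 9.85
ee_pos: [0.5722, 0.1142, 0.1611]
eef_rot: [[0.176, -0.001, 0.984], [-0.984, -0.0, 0.176], [-0.0, -1.0, -0.001]]
wrist_force: [0.4, 0.7, -0.8]
width: 0.0201
```

No contact force and about 8 mm deep, so the tip is in the slot. First probe at the centre, to ~20.5 mm.

```bash
python3 -m handwheel '0 0.3 0 0 0 0; 0 0.6 0 0 0 0; 0 0.8 0 0 0 0; 0 1 0 0 0 0; 0 1.1 0 0 0 0;0 1.2 0 0 0 0;0 1.2 0 0 0 0'
```

```text
t: 10.55
ee_pos: [0.5725, 0.1142, 0.1494]
eef_rot: [[0.176, -0.0, 0.984], [-0.984, -0.0, 0.176], [0.0, -1.0, -0.0]]
wrist_force: [-0.2, -0.6, -0.6]
width: 0.0203
```

```bash
python3 -m handwheel '0 -0.5 0 0 0 0; -0.3 -0.6 0 0 0 0; -0.7 -0.6 0 0 0 0; -0.9 -0.6 0 0 0 0; -0.9 -0.3 0 0 0 0; -0.9 -0.1 0 0 0 0;-0.9 0.05 0 0 0 0;-0.9 0.05 0 0 0 0'
```

```text
t: 11.35
ee_pos: [0.5709, 0.1233, 0.1492]
eef_rot: [[0.176, 0.0, 0.984], [-0.984, 0.001, 0.176], [-0.001, -1.0, 0.0]]
wrist_force: [-0.6, 1.3, 3.7]
width: 0.02
```

Contact at +9 mm (about 4.5 N). I'll bracket the tab by probing +13.

```bash
python3 -m handwheel '0 -0.5 0 0 0 0; -0.2 -0.6 0 0 0 0; -0.4 -0.6 0 0 0 0; -0.4 -0.3 0 0 0 0; -0.4 -0.1 0 0 0 0;-0.4 0.0 0 0 0 0;-0.4 0.0 0 0 0 0'
```

```text
t: 12.05
ee_pos: [0.57, 0.127, 0.1488]
eef_rot: [[0.176, -0.001, 0.984], [-0.984, 0.0, 0.176], [-0.0, -1.0, -0.001]]
wrist_force: [-0.1, 0.6, -0.8]
width: 0.0199
```

No contact at 0 or +13 and contact at +9 puts the tab centre at about +6.5. Going there and pressing in steps.

```bash
python3 -m handwheel '0 -0.5 0 0 0 0; 0.3 -0.6 0 0 0 0; 0.65 -0.6 0 0 0 0; 0.65 -0.3 0 0 0 0; 0.65 -0.1 0 0 0 0;0.65 0.0 0 0 0 0;0.65 0.1 0 0 0 0;0.65 0.2 0 0 0 0;0.65 0.2 0 0 0 0'; python3 -m handwheel '0 0.1 0 0 0 0; 0 0.2 0 0 0 0;0 0.2 0 0 0 0'
```

```text
t: 12.95
ee_pos: [0.5712, 0.1205, 0.1474]
eef_rot: [[0.176, -0.0, 0.984], [-0.984, 0.0, 0.176], [-0.0, -1.0, -0.0]]
wrist_force: [-1.3, -0.7, 3.4]
width: 0.0198
t: 13.25
ee_pos: [0.5713, 0.1205, 0.1455]
eef_rot: [[0.176, 0.0, 0.984], [-0.984, 0.0, 0.176], [-0.0, -1.0, 0.0]]
wrist_force: [-1.5, -1.3, 5.7]
width: 0.0201
```

```bash
python3 -m handwheel '0 0.05 0 0 0 0; 0 0.1 0 0 0 0;0 0.1 0 0 0 0'; python3 - <<'E'
from workcell import arm;print(arm.read_state()['wrist_force'])
E
```

```text
t: 13.55
ee_pos: [0.5713, 0.1205, 0.1446]
eef_rot: [[0.176, 0.0, 0.984], [-0.984, 0.0, 0.176], [-0.0, -1.0, 0.0]]
wrist_force: [-1.1, -0.9, 5.2]
width: 0.0202
[-1.09896942 -0.88692507  5.22231205]
```

```bash
python3 -m handwheel '0 0.05 0 0 0 0; 0 0.1 0 0 0 0;0 0.1 0 0 0 0'|sed -n '1,2p;6p';python3 -m handwheel '0 0.05 0 0 0 0; 0 0.1 0 0 0 0;0 0.1 0 0 0 0'
```

```text
t: 13.85
ee_pos: [0.5713, 0.1205, 0.1437]
t: 14.15
ee_pos: [0.5714, 0.1205, 0.1423]
eef_rot: [[0.176, 0.0, 0.984], [-0.984, 0.0, 0.176], [-0.0, -1.0, 0.0]]
wrist_force: [-1.3, -1.1, 4.8]
width: 0.02
```

```bash
python3 -m handwheel '0 0 0 0 0 0; 0 0 0 0 0 0; 0 0 0 0 0 0'|sed -n '1,2p;4p';  cat > sn.py <<'E'
from h import *
import sys
n=sys.argv[1];p,d=imaging.snapshot(n)
x,y,w,h=map(int,sys.argv[3:7]);k=float(sys.argv[7])
cv2.imwrite('pics/'+sys.argv[2],cv2.convertScaleAbs(cv2.resize(p[y:y+h,x:x+w,::-1],None,fx=k,fy=k,interpolation=cv2.INTER_CUBIC),alpha=1.2))
E
python3 sn.py scene s6.png 260 140 140 105 5.5
```

```text
t: 14.45
ee_pos: [0.5714, 0.1205, 0.1421]
wrist_force: [-0.8, -1.1, 5.5]
```

View pics/s6.png

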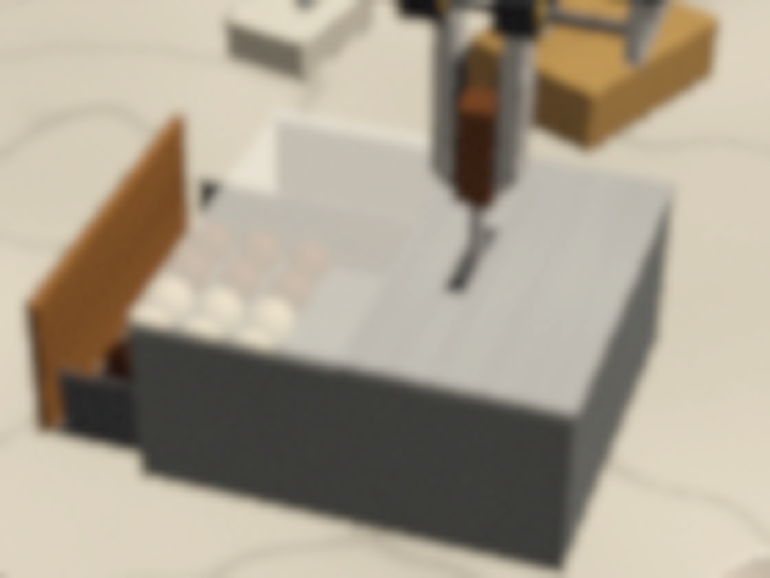

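The drawer stands well out (front panel at crop (110,270)). I'll lift the key straight out and go back over the rack.

```bash
python3 -m handwheel '0 -0.5 0 0 0 0; 0 -1.5 0 0 0 0; 0 -3 0 0 0 0; 0 -5 0 0 0 0; 0 -7 0 0 0 0; 0 -9 0 0 0 0; 0 -11 0 0 0 0; 0 -11.5 0 0 0 0; 0 -11.5 0 0 0 0; 0 -11.5 0 0 0 0'; python3 go.py .5116 -.3364 .254 -13.13
```

```text
t: 15.5
ee_pos: [0.5706, 0.1207, 0.256]
eef_rot: [[0.176, -0.002, 0.984], [-0.984, -0.0, 0.176], [-0.0, -1.0, -0.002]]
wrist_force: [0.4, -0.1, -0.7]
width: 0.0197
t 15.5 pos [0.5706 0.1207 0.256 ] yaw 10.15 tilt [-2.0e-04 -1.0e+00 -1.7e-03] F [ 0.39 -0.06 -0.72] w 0.0197
shift cm [ 43.96   0.22 -13.86] turn [1.700e-03 4.063e-01 2.000e-04]
```

```bash
python3 -m handwheel '3 0 -0.9 0 0 0; 7 0 -2.2 0 0.05 0; 11 0 -3.5 0 0.1 0; 15 0 -4.7 0 0.15 0; 19 0 -6 0 0.2 0; 23 0 -7.3 0 0.25 0; 27 0 -8.5 0 0.3 0; 31 0 -9.8 0 0.35 0; 35 0 -11 0 0.4 0; 39 0 -12.3 0 0.406 0; 42 0 -13.2 0 0.406 0; 44 0 -13.9 0 0.406 0' >/dev/null;  python3 -m handwheel '0 0 0 0 0 0; 0 0 0 0 0 0;0 0 0 0 0 0;0 0 0 0 0 0;0 0 0 0 0 0'; python3 go.py .5116 -.3364 .17 -13.13
```

```text
t: 17.2
ee_pos: [0.5125, -0.3356, 0.2569]
eef_rot: [[-0.225, 0.0, 0.974], [-0.974, 0.001, -0.225], [-0.001, -1.0, -0.0]]
wrist_force: [0.1, -0.2, -1.0]
width: 0.0202
t 17.2 pos [ 0.5125 -0.3356  0.2569] yaw -13.01 tilt [-7.e-04 -1.e+00 -0.e+00] F [ 0.11 -0.17 -1.01] w 0.0202
shift cm [ 0.1   8.69 -0.07] turn [ 0.      0.0021 -0.0007]
```

```bash
python3 -m handwheel '0.08 2 -0.06 0 0.002 0; 0.08 4 -0.06 0 0.002 0; 0.08 6 -0.06 0 0.002 0; 0.08 8 -0.06 0 0.002 0; 0.08 9 -0.06 0 0.002 0; 0.08 9.2 -0.06 0 0.002 0; 0.08 9.2 -0.06 0 0.002 0; 0.08 9.2 -0.06 0 0.002 0'; python3 go.py .5116 -.3364 .0944 -13.13; python3 sn.py scene s7.png 180 240 80 80 7.4;python3 sn.py top s8.png 410 170 70 60 10
```

```text
t: 18.0
ee_pos: [0.5118, -0.3381, 0.166]
eef_rot: [[-0.229, 0.001, 0.973], [-0.973, -0.001, -0.229], [0.001, -1.0, 0.002]]
wrist_force: [-0.2, -0.2, -2.2]
width: 0.0199
t 18.0 pos [ 0.5118 -0.3381  0.166 ] yaw -13.23 tilt [ 6.0e-04 -1.0e+00  1.7e-03] F [-0.22 -0.23 -2.2 ] w 0.0199
shift cm [-0.17  7.16 -0.07] turn [-0.0017 -0.0018  0.0006]
```

View pics/s7.png

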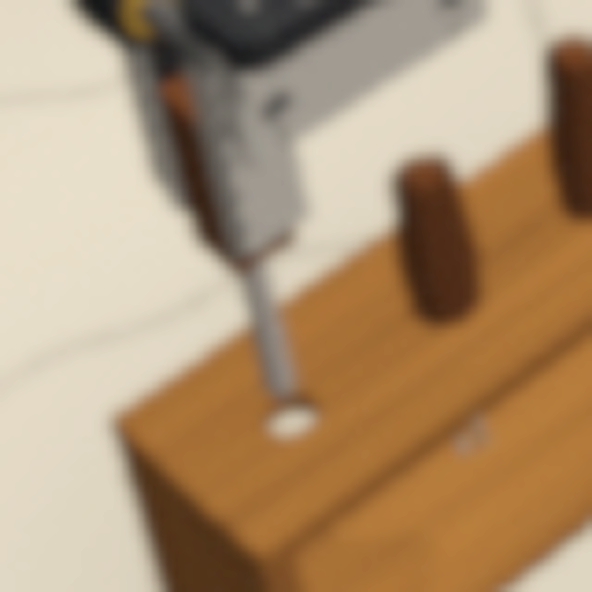

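View pics/s8.png

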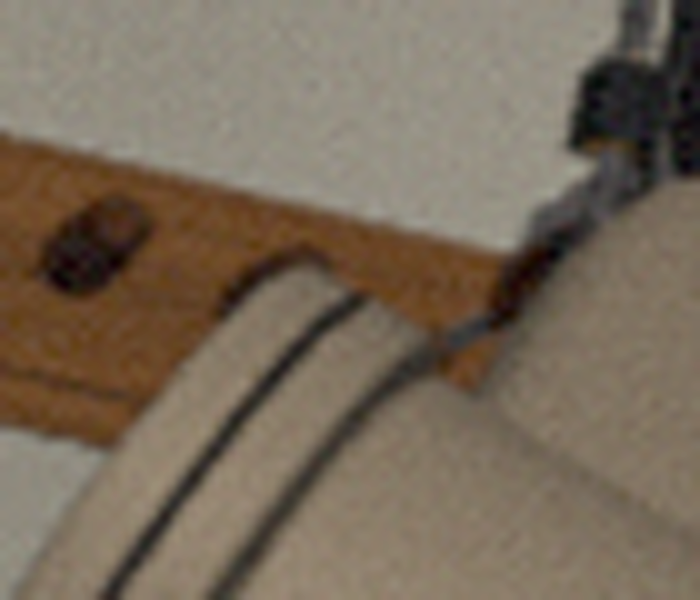

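Tip at crop (283,393), hole at crop (293,416). Projected down, they agree within ~1 mm, and the 1.5 mm y correction goes the right way. Lowering.

```bash
python3 -m handwheel '-0.15 0 -0.03 0 0 0; -0.15 0.4 -0.03 0 0 0; -0.15 0.8 -0.03 0 0 0; -0.15 1.2 -0.03 0 0 0; -0.15 1.6 -0.03 0 0 0;-0.15 1.9 -0.03 0 0 0;-0.15 1.9 -0.03 0 0 0;-0.15 1.9 -0.03 0 0 0'; python3 go.py .5116 -.3364 .0944 -13.13
```

```text
t: 18.9
ee_pos: [0.5112, -0.3361, 0.1459]
eef_rot: [[-0.229, -0.0, 0.973], [-0.973, 0.0, -0.229], [0.0, -1.0, -0.0]]
wrist_force: [0.5, 0.6, -0.9]
width: 0.02
t 18.9 pos [ 0.5112 -0.3361  0.1459] yaw -13.24 tilt [ 0.e+00 -1.e+00 -2.e-04] F [ 0.47  0.64 -0.88] w 0.02
shift cm [0.02 5.15 0.05] turn [ 0.0002 -0.0019  0.    ]
```

Tip about 8 mm into the hole with no force; going down the rest, stopping about 1 mm short of seating.

```bash
python3 -m handwheel '0 0.8 0.03 0 0 0; 0 1.8 0.03 0 0 0; 0 2.8 0.03 0 0 0; 0 3.8 0.03 0 0 0; 0 4.5 0.03 0 0 0;0 4.9 0.03 0 0 0;0 5.05 0.03 0 0 0;0 5.05 0.03 0 0 0;0 5.05 0.03 0 0 0'; python3 go.py .5116 -.3364 .0944 -13.13
```

```text
t: 19.8
ee_pos: [0.5117, -0.3364, 0.0958]
eef_rot: [[-0.229, 0.001, 0.973], [-0.973, -0.0, -0.229], [0.0, -1.0, 0.001]]
wrist_force: [0.4, -0.9, -0.5]
width: 0.0199
t 19.8 pos [ 0.5117 -0.3364  0.0958] yaw -13.24 tilt [ 3.e-04 -1.e+00  6.e-04] F [ 0.41 -0.88 -0.52] w 0.0199
shift cm [ 0.    0.14 -0.01] turn [-0.0006 -0.0019  0.0003]
```

```bash
python3 -m handwheel '0 0.05 0 0 0 0; 0 0.1 0 0 0 0; 0 0.1 0 0 0 0'|sed -n '2p;4p'; python3 -m handwheel '0 0 0 0 0 0; 0 0 0 0 0 0; 0 0 0 0 0 0; 0 0 0 0 0 0; 0 0 0 0 0 0;0 0 0 0 0 0;0 0 0 0 0 0;0 0 0 0 0 0' 0.9; python3 sn.py scene s9.png 180 240 80 80 7.4
```

```text
ee_pos: [0.5116, -0.3362, 0.0945]
wrist_force: [0.5, -0.2, -1.2]
t: 20.9
ee_pos: [0.5115, -0.3362, 0.0944]
eef_rot: [[-0.229, -0.0, 0.973], [-0.973, 0.0, -0.229], [-0.0, -1.0, -0.0]]
wrist_force: [0.0, -0.7, -0.4]
width: 0.0803
```

View pics/s9.png

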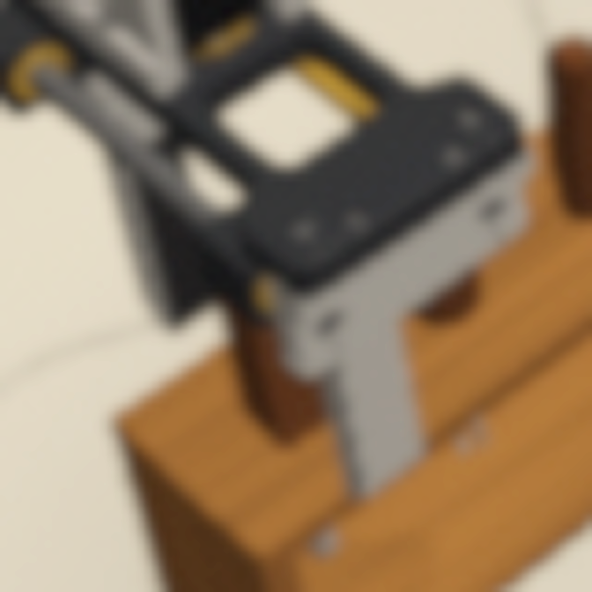

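The key sits in its hole, base at crop (285,440), shank end visible at (325,545), and the jaws are clear. Retreating up.

```bash
python3 -m handwheel '0 -1 0 0 0 0; 0 -4 0 0 0 0; 0 -7 0 0 0 0; 0 -10 0 0 0 0; 0 -13 0 0 0 0; 0 -16 0 0 0 0; 0 -17 0 0 0 0; 0 -17 0 0 0 0;0 -17 0 0 0 0;0 -17 0 0 0 0'; python3 sn.py scene s10.png 160 130 260 210 2.8
```

```text
t: 21.95
ee_pos: [0.5108, -0.3354, 0.2628]
eef_rot: [[-0.229, -0.003, 0.973], [-0.973, 0.002, -0.229], [-0.001, -1.0, -0.003]]
wrist_force: [-0.0, 0.0, 0.1]
width: 0.0848
```

View pics/s10.png

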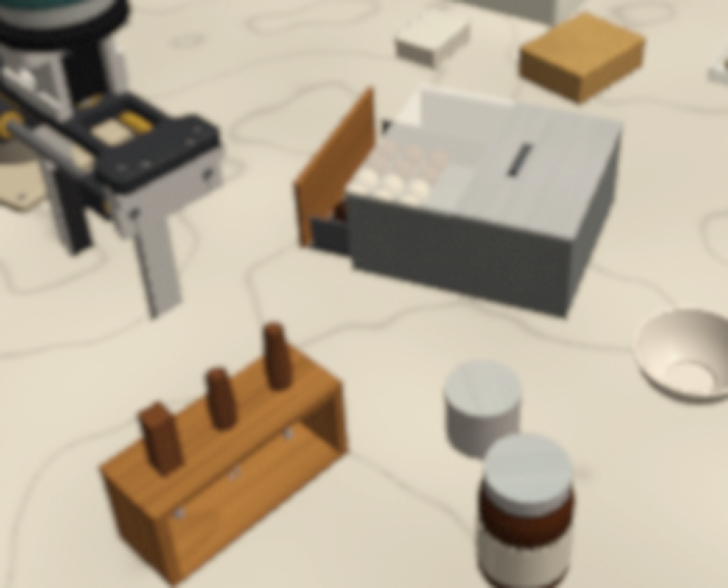

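```bash
python3 - <<'E'
from fit import *
for o in(.05,.06): print(o,[((proj(C['scene'],T(case,(-.11-o,s*.094,z)))-[160,130]+.5)*2.8).round(0) for s,z in((-1,.009),(-1,.091),(1,.091))])
p=imaging.snapshot('scene')[0];q=np.load('pics/scene1.npz')['p']
r=(slice(255,300),slice(205,240)); g=lambda a:cv2.cvtColor(a[r],cv2.COLOR_RGB2GRAY).astype(np.float32)
print('rack-key image shift px',cv2.phaseCorrelate(g(q),g(p)),'meandiff',np.abs(g(p)-g(q)).mean())
E
```

```text
rack [ 0.5243 -0.2829] -12.951340023926605
[[0.4, -0.1], [0.5, 0.1], [0.3, 0.1], [-0.2, -0.5], [1.7, -0.2], [-1.0, -2.0], [0.2, 0.3], [-0.4, -0.3]]
key hole [ 0.512  -0.3365  0.085 ] top px [453.0464 204.6606] scene [219.4378 295.4353]
key hole [ 0.512  -0.3365  0.14  ] top px [459.4961 201.3372] scene [215.0888 277.0734]
case [0.5426 0.1065] 10.02765710471527
[[0.5, 0.1], [0.7, -0.3], [1.9, -0.7], [-0.4, 0.1], [-0.8, -1.0], [0.3, -0.6], [1.1, -1.5], [-0.2, -1.4]]
slot top [0.5731 0.1145 0.1   ] [array([0.5747, 0.1443, 0.1   ]), array([0.5834, 0.0862, 0.1   ]), array([0.5718, 0.0846, 0.1   ]), array([0.5625, 0.1431, 0.1   ])] scene [0.5718 0.1136 0.1   ] [array([0.563 , 0.1406, 0.1   ]), array([0.5715, 0.1421, 0.1   ]), array([0.5801, 0.0864, 0.1   ]), array([0.5726, 0.0851, 0.1   ])]
0.05 [array([308., 250.]), array([301., 184.]), array([376.,  86.])]
0.06 [array([299., 248.]), array([291., 182.]), array([368.,  84.])]
rack-key image shift px ((0.17203849942788452, 0.5360125384272365), 0.9790124728355879) meandiff 2.2806349
```

```bash
python3 - <<'E' | tail -4
from fit import *
f=lambda P:((proj(C['scene'],T(case,P))-[160,130]+.5)*2.8).round(0)
print('case front -y top',f((-.11,-.1,.1)),'bottom',f((-.11,-.1,0)))
s=imaging.snapshot('scene')[0]
cv2.imwrite('pics/s11.png',cv2.convertScaleAbs(cv2.resize(s[150:235,260:300,::-1],None,fx=7,fy=7,interpolation=cv2.INTER_CUBIC),alpha=1.2))
f=lambda P:((proj(C['scene'],T(case,P))-[260,150]+.5)*7).round(0)
print(f((-.11,-.1,.1)),f((-.11,-.1,0)))
for o in(.05,.06): print(o,[f((-.11-o,s*.094,z)) for s,z in((-1,.009),(-1,.091),(1,.091))])
E
```

```text
case front -y top [346. 191.] bottom [352. 272.]
[165. 337.] [180. 539.]
0.05 [array([ 69., 486.]), array([ 52., 321.]), array([241.,  75.])]
0.06 [array([ 47., 480.]), array([ 29., 315.]), array([220.,  71.])]
```

View pics/s11.png

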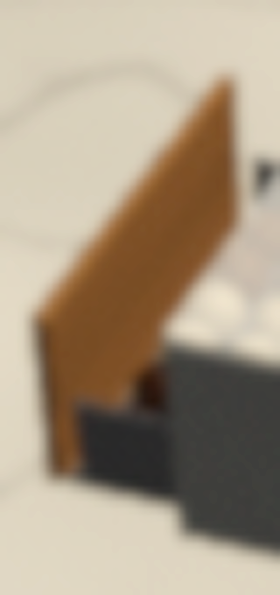

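The drawer front's outer corners, at crop (35,318), (50,475) and (228,75), match an opening of 57–60 mm. Handing in.

```bash
python3 -c "
from workcell import arm
print(arm.job_done())"
```

```text
the job is handed in; nothing more can be done
None
```

The job is done and handed in at about 22 s of robot time; the system gave no verdict.

- **What I did:** I took the square-handled key from the hole at the robot's right-hand (−y) end of the rack and lowered it into the slot. I probed at 0, +9 and +13 mm along the slot and felt contact only at +9, which put the tab at about +6.5 mm. Pressing there took roughly 6–7 N, to about 27 mm below the deck's top. The drawer sprang open while the tab was held down, and I hung the key back in its hole.
- **Drawer:** in the last pictures its front corners fit an opening of about 57–60 mm.
- **Key:** it stands upright in its original hole. The gripper let go within about 0.5 mm of where it grasped the key.
- **Robot and other objects:** the gripper was open and clear, about 17 cm above the release point. The bystanders visible in the last picture looked untouched, but I did not measure them.
- **Small disagreements:**
    - An image comparison showed the key and rack shifted about 0.5 pixel (roughly 1.5 mm). That is within the play of the hole and the 9 mm limit.
    - The fitted case outline was 0.5–1 pixel off at its front corners, which I allowed for in the drawer figure.

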